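# Put the dropper bottles away in the bottle box

### The arm

A 7-joint arm with a two-finger parallel gripper is mounted at the origin on the work surface. World frame = base frame: x ahead of the robot, y to its left, z up, the work surface at z = 0. Lengths are in m, angles in rad, forces in N, time in s.
With the tool pointing down it reaches from about 0.425 to 0.875 m from the base axis. Payload 4.7 kg.
Tool frame: the origin (TCP) lies at the very end of the fingers, on their centre line; the grasp point (between the pads) lies 19 mm behind it; z points along the fingers, y is the line along which they close (so a half turn about z gives the same grasp; the last joint's range is limited). The gripper opens to 87 mm and grips with 3 to 60 N. Pads are 19 mm wide; open, the fingers measure 117 mm over their backs; the gripper's body (75 mm by 190 mm) begins 51 mm behind the grasp point.
Start: joints at [-1.105, 0.321, -0.07, 1.45, 0.023, 1.371, -0.057], TCP at [0.284, 0.585, 0.223] pointing down, gripper open.
Joint ranges: [-2.86, 2.86], [-0.3, 2.09], [-1.38, 1.24], [0.06, 2.45], [-1.56, 4.7], [0.09, 2.05], [-2.69, 2.69]. Speed limits (rad/s): [2.57, 2.57, 3.14, 3.14, 3.14, 3.14, 3.14].

### API

Orientations are given as a rotation vector (axis times angle).
In Python, from bench import get_state, get_image, get_calibration, close_job gives the robot as it stands.
- The arm moves only by the shell command python3 -m crank 'ROWS' [FORCE]. ROWS is JSON, a list of rows, each a list of 5 numbers: the opening, from 0 (shut) to 1 (fully open), then the shift along the world's x, y, z in units of 0.2 m (1.0 is 0.2 m), then the turn about the world's z in units of 2 pi rad (1.0 is 2 pi rad). A call has 1 to 5 rows; each row is the pose to reach, as a shift and turn from the pose commanded when the call began, turning the shorter way round; what a row does not reach only later rows make up. A row lasts 1/8 s, in which the tool goes at most 62.5 mm and 10.7 degrees, less where a joint would pass 70% of its speed; a pose out of reach is approached as far as the arm can. A call with a number of a shift or a turn outside -1 to 1 is refused whole. A call with a gripper value outside its range is refused whole. The fingers move at their own pace and stop on an object; FORCE is the grip in N (left out, the last holds). Time passes only in rows, so rows that repeat a pose let the fingers close. It gives the time, the measured TCP pose, the force, the opening and the grip force at its end, in the units of the state.
- get_state(): the state, without advancing time (a new reading comes with each control period).
- get_image(name): name is "scene" or "top" or "wrist"; returns the picture (384x512x3 uint8, red, green, blue); there is no depth.
- get_calibration(name): a dict with "fovy" (degrees; the focal length in pixels is half the picture's height over the tangent of half this angle, whatever the lens; pixels are square), "cx", "cy" (the principal point, pixels), "R" (3x3) and "t" (3): a world point X has camera coordinates R X + t. Camera axes: x right, y down, z forward; pixel columns grow to the right and rows downward; lengths in m; the calibration is good to about 2 mm. A picture is of the moment at which its call begins: read the wrist's pose just before it. get_calibration takes no time and is no camera call; for the wrist camera it gives the pose at the moment of the call.
- close_job(): hands the job in; it is judged then, once.
The state is a dict: "time": time; "joint_positions": joint angles; "qd": joint speeds; "joint_torque": joint torques, N m; "position": TCP position; "tool_rot": TCP orientation; "ft_force": force on the tool from outside, world axes, zero at the start; "torque": the same for the moment, N m; "grip_width": opening from 0.0 (shut) to 1.0 (fully open); "grip_force": force on a finger pad.
Only numpy, scipy, OpenCV 4.12 (cv2) and the standard library are available. Lean on these libraries where they do the work, as an engineer would, in place of code of your own. Each camera call takes 0.05 s, during which the arm holds its last target. There are 200 camera calls.

### The job

Put the two small amber dropper bottles (the ones with a rubber bulb on top) away in the divided bottle box: one upright in each of the two empty cells, either bottle in either cell. Lower each one in between the dividers before you let it go, rather than dropping it in from above, and leave the flat-capped bottle, the jar already in the box, the pepper mill and the white lid where they are.

Things in the scene. Friction and masses are not known exactly. Their poses are not given: they have to be found in the camera images.
- bottle_box: white plastic open box, fixed to the table, 74 mm (its x) by 214 mm (its y) and 35 mm tall, divided into three 66 x 66 mm cells in a row along its y at 70 mm spacing; walls and dividers 4 mm thick and all 35 mm high, floor (plastic and cork) 6 mm thick. One cell holds a jar, the other two are empty; which one varies. Origin at the centre of its underside, on the table; z up. Fingers closing along its x keep clear of what stands in the neighbouring cells.
- cell_a_floor (a point): First free cell: centre of the cork floor of one of the two empty cells of the bottle box, 6 mm above the table; the cell is 66 x 66 mm inside and its walls rise 29 mm above this point. z up; yaw as the box's.
- cell_b_floor (a point): Second free cell: centre of the cork floor of one of the two empty cells of the bottle box, 6 mm above the table; the cell is 66 x 66 mm inside and its walls rise 29 mm above this point. z up; yaw as the box's.
- dropper1_center (a point): First small round amber glass dropper bottle standing upright, 38 mm across and 78 mm tall: glass 38 mm wide up to 42 mm, shoulder to 51 mm, black cap 27 mm across to 62 mm, then a narrow black rubber bulb 18 mm across to the top; about 60 g. The point is on its axis half-way up, 39 mm above its foot; z is up along its axis when it stands.
- dropper2_center (a point): Second dropper bottle, same as the first: small round amber glass dropper bottle standing upright, 38 mm across and 78 mm tall: glass 38 mm wide up to 42 mm, shoulder to 51 mm, black cap 27 mm across to 62 mm, then a narrow black rubber bulb 18 mm across to the top; about 60 g. The point is on its axis half-way up, 39 mm above its foot; z is up along its axis when it stands.
- flat_bottle_center (a point): bystander, on the table near the dropper bottles: squat amber glass bottle, 42 mm across, with a wide flat black screw cap (37 mm) and no bulb, only 48 mm tall. The point is on its axis half-way up.
- cream_jar_center (a point): bystander, in one cell of the box: loose glass jar with a white lid, 46 mm across, 43 mm tall. The point is on its axis half-way up.
- mill_center (a point): bystander, beyond the box: pepper mill, glass foot and grey head, 56 mm across, 125 mm tall. The point is on its axis half-way up.
- lid_center (a point): bystander, beyond the box: round white lid lying flat, 90 mm across, 12 mm thick. The point is at its centre.
Things that resemble listed ones, but are neither listed nor needed, are in the scene too. What is shaped like the part that bears dropper1_center but blue or turquoise is not meant.

How it is judged:
By the outcome, as a careful person would: the job done as asked, in the order asked, and still so for the second after the job is handed in, with the robot touching nothing.
It also fails if it takes over 54 s, if anything falls off the work surface, if the arm or the gripper's body presses on something with over 40 N, if the wrist force passes 120 N, or if a joint passes its speed limit or range.

## Working session

There is one attempt and no reset: what is moved stays moved. The work goes in short steps, Python scripts to look and compute and a shell command to move; the robot and the scene stay as the last step left them, time stands still between calls to the robot, and variables do not carry over. Pictures are saved under pics/ and viewed, at most 10 in all, crops included, and the job is handed in when it is done.

```bash
mkdir -p pics; python3 - <<'E'
from bench import *
import cv2,numpy as np
print(get_state())
for n in("scene","top"):
    c=get_calibration(n);print(n,c);cv2.imwrite(f"pics/{n}0.png",get_image(n)[:,:,::-1])
E
```

```text
{'time': 0.0, 'joint_positions': array([-1.10492556,  0.32181712, -0.07011945,  1.4516879 ,  0.02262503,
        1.37078089, -0.05688063]), 'qd': array([ 2.32885205e-04,  6.02952430e-04,  1.56729833e-03,  1.12131772e-04,
        1.05746895e-03, -8.41324025e-05,  1.82033720e-03]), 'joint_torque': array([-9.25181621e-05, -4.91290355e+01, -4.03938163e-01, -3.12535357e+01,
       -6.38991455e-02,  4.35043126e-02,  1.61485837e-04]), 'position': array([0.28355492, 0.58427359, 0.22145913]), 'tool_rot': array([-7.03414180e-01, -3.06150497e+00,  2.95109487e-03]), 'ft_force': array([-0.38788277,  0.61537155, -0.22193078]), 'torque': array([0.04159676, 0.02863355, 0.00522915]), 'grip_force': 0.0, 'grip_width': 1.0001739294540422}
scene {'fovy': 53.54748187231163, 'cx': 254.4823239677492, 'cy': 190.2742487362363, 'R': array([[ 0.86649722,  0.49878045,  0.02001589],
       [ 0.30284462, -0.4933902 , -0.81538411],
       [-0.39682201,  0.71258976, -0.57857421]]), 't': array([-0.56445572, -0.10000806,  1.18814196])}
top {'fovy': 57.98321359171304, 'cx': 254.281349865482, 'cy': 190.57084272483004, 'R': array([[-0.15705467, -0.9875884 , -0.00172923],
       [-0.96738404,  0.15419351, -0.20097879],
       [ 0.19875096, -0.02989183, -0.97959407]]), 't': array([0.12708978, 0.62350535, 0.94982642])}
```

View pics/top0.png

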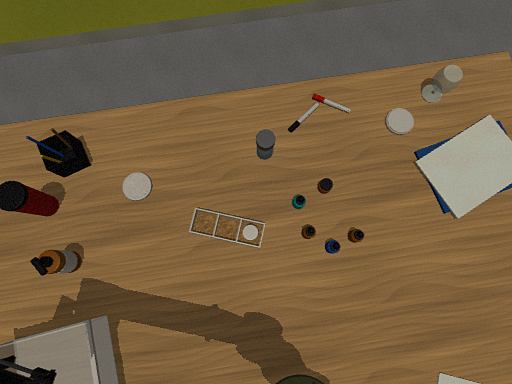

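View pics/scene0.png

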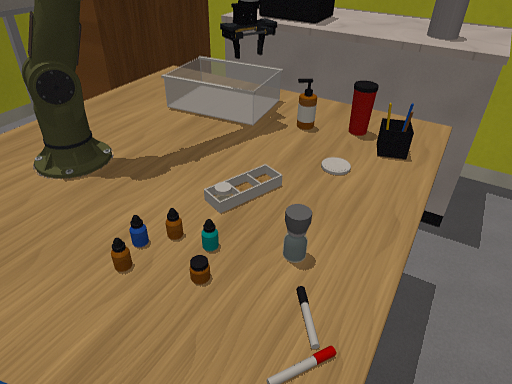

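The top view shows the amber droppers at about (309,231) and (356,235), and the flat bottle at (325,185). The box spans (190–265, 208–246) with the jar in its right cell at (250,232). The blue and teal bottles are lookalikes.

```bash
cat > h.py <<'E'
import numpy as np,cv2
from bench import *
def f(c):return 192/np.tan(np.radians(c["fovy"]/2))
def ray(c,p):
    d=np.array([(p[0]-c["cx"])/f(c),(p[1]-c["cy"])/f(c),1]);R=np.array(c["R"]);return -R.T@c["t"],R.T@d
def onz(c,p,z):
    o,d=ray(c,p);return o+d*(z-o[2])/d[2]
def two(c1,p1,c2,p2):
    o1,d1=ray(c1,p1);o2,d2=ray(c2,p2)
    s=np.linalg.lstsq(np.c_[d1,-d2],o2-o1,rcond=None)[0]
    a,b=o1+d1*s[0],o2+d2*s[1];return (a+b)/2,np.linalg.norm(a-b)
def proj(c,X):
    q=np.array(c["R"])@X+c["t"];return q[:2]/q[2]*f(c)+[c["cx"],c["cy"]]
E
python3 - <<'E'
from h import *
T=cv2.imread("pics/top0.png");S=cv2.imread("pics/scene0.png");c=get_calibration("top");s=get_calibration("scene")
g=T[200:255,180:280].astype(int)
m=((g.min(2)>110)&(g.max(2)-g.min(2)<45)).astype(np.uint8)
k=max(cv2.findContours(m,0,1)[0],key=cv2.contourArea)+[180,200]
r=cv2.minAreaRect(k);print(r)
P=[onz(c,p,.035) for p in cv2.boxPoints(r)];print(np.round(P,4),[np.linalg.norm(P[i]-P[i-1]).round(4) for i in range(4)])
# amber blobs
for n,I,roi in(("top",T,(285,170,375,260)),("scene",S,(90,190,240,300))):
    x0,y0,x1,y1=roi;h=cv2.cvtColor(I[y0:y1,x0:x1],cv2.COLOR_BGR2HSV)
    b=(h[...,2]<45).astype(np.uint8)
    N,l,st,ce=cv2.connectedComponentsWithStats(b)
    for i in range(1,N):
        if st[i,4]>25:print(n,st[i]+[x0,y0,0,0,0],ce[i]+[x0,y0])
a=cv2.resize(T[170:260,180:380],None,fx=4,fy=4,interpolation=2)
cv2.imwrite("pics/tc.png",a);cv2.imwrite("pics/sc.png",cv2.resize(S[160:300,90:290],None,fx=4,fy=4,interpolation=2))
E
```

```text
((226.88824462890625, 227.2529296875), (72.78015899658203, 25.27239418029785), 12.52880859375)
[[0.5501 0.2364 0.035 ]
 [0.6203 0.2115 0.035 ]
 [0.5405 0.0102 0.035 ]
 [0.4721 0.0377 0.035 ]] [np.float64(0.2135), np.float64(0.0745), np.float64(0.2166), np.float64(0.0738)]
top [320 178  12  13 117] [325.79487179 184.11965812]
top [296 196   9   9  63] [299.6984127  199.68253968]
top [306 226   9  10  68] [309.79411765 230.80882353]
top [354 230  10  10  71] [358.23943662 234.38028169]
top [330 242  10   9  71] [334.46478873 245.94366197]
scene [167 208  12  13 114] [172.36842105 214.84210526]
scene [131 215  12  13 120] [136.18333333 221.775     ]
scene [203 219  12  14 119] [208.84033613 226.03361345]
scene [112 238  14  14 146] [117.92465753 245.08219178]
scene [190 255  18  16 231] [198.83116883 262.7012987 ]
```

View pics/tc.png

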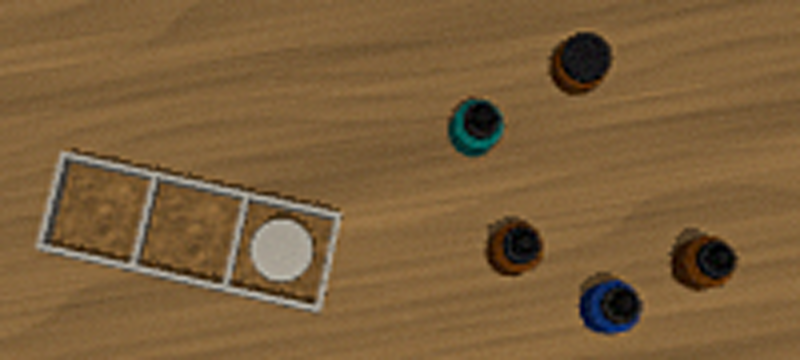

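View pics/sc.png

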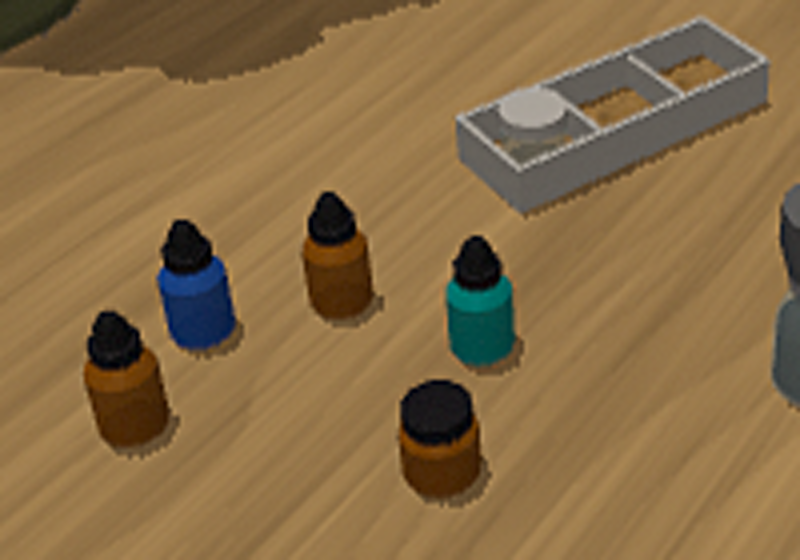

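The crops confirm it: the jar is in the low-y cell, so the middle and +y cells are free. The finger backs span 68 mm on the glass and the cell is only 66 mm, so I'll grip the caps with the fingertips just above the shoulder. That keeps the fingers above the walls.

```bash
python3 - <<'E'
from h import *
from scipy.spatial.transform import Rotation as Ro
c=get_calibration("top");s=get_calibration("scene")
t=dict(flat=(325.8,184.1),teal=(299.7,199.7),d1=(309.8,230.8),d2=(358.24,234.4),blue=(334.5,245.9))
q=dict(flat=(198.8,262.7),teal=(208.8,226),d1=(172.4,214.8),d2=(117.9,245.1),blue=(136.2,221.8))
for k in t:
    P,e=two(c,t[k],s,q[k]);X=onz(c,t[k],.064 if k!="flat" else .046);print(k,P.round(4),e.round(4),X.round(4),onz(s,q[k],.064).round(4),np.hypot(*X[:2]).round(3))
# box via scene corners too (rim)
for p in((204.3,190),(220,203),(282,175),(265,165)):print(onz(s,p,.035).round(4))
R=Ro.from_rotvec(get_state()["tool_rot"]).as_matrix();print("tool y",R[:,1],np.degrees(np.arctan2(R[1,1],R[0,1])))
E
```

```text
flat [ 0.6263 -0.188   0.0412] 0.0006 [ 0.6251 -0.187   0.046 ] [ 0.641  -0.2047  0.064 ] 0.653
teal [ 0.5892 -0.0993  0.0584] 0.0006 [ 0.5881 -0.0986  0.064 ] [ 0.5934 -0.1043  0.064 ] 0.596
d1 [ 0.4953 -0.1113  0.0592] 0.0003 [ 0.4949 -0.1106  0.064 ] [ 0.4997 -0.1155  0.064 ] 0.507
d2 [ 0.4632 -0.2467  0.0583] 0.0005 [ 0.4632 -0.2448  0.064 ] [ 0.4684 -0.2507  0.064 ] 0.524
blue [ 0.4423 -0.1725  0.0591] 0.0003 [ 0.4421 -0.1715  0.064 ] [ 0.4472 -0.1763  0.064 ] 0.474
[0.4782 0.0344 0.035 ]
[0.5452 0.0091 0.035 ]
[0.6205 0.2073 0.035 ]
[0.5541 0.2292 0.035 ]
tool y [ 0.43658958  0.89965913 -0.00172701] 64.11347417613464
```

```bash
python3 -m crank '[[1,0.3,-1,0,-0.12],[1,0.3,-1,0,-0.12],[1,0.3,-1,0,-0.12],[1,0.3,-1,0,-0.12],[1,0.3,-1,0,-0.12]]' 25
python3 -m crank '[[1,0.3,-1,0,-0.118],[1,0.3,-1,0,-0.118],[1,0.3,-1,0,-0.118],[1,0.3,-1,0,-0.118],[1,0.3,-1,0,-0.118]]'
```

```text
time: 0.72
position: [0.3447, 0.3832, 0.2227]
tool_rot: [1.783, 2.586, 0.0]
ft_force: [-0.3, 0.2, -0.5]
grip_width: 0.997
grip_force: 0.0
time: 1.35
position: [0.4042, 0.185, 0.2227]
tool_rot: [-2.595, -1.771, -0.001]
ft_force: [0.2, -0.2, 0.1]
grip_width: 1.004
grip_force: 0.0
```

```bash
python3 -m crank '[[1,0.3,-1,0,0],[1,0.3,-1,0,0],[1,0.3,-1,0,0],[1,0.3,-1,0,0],[1,0.3,-1,0,0]]'
python3 -m crank '[[1,0.155,-0.48,0,0],[1,0.155,-0.48,0,0],[1,0.155,-0.48,-0.25,0],[1,0.155,-0.48,-0.25,0],[1,0.155,-0.48,-0.25,0]]'
python3 - <<'E'
from h import *
print(get_state()["position"])
c=get_calibration("wrist");I=get_image("wrist");cv2.imwrite("pics/w1.png",I[:,:,::-1])
for n,X in(("d1",(.495,-.111,.06)),("blue",(.442,-.172,.06)),("d2",(.463,-.246,.06))):print(n,proj(c,np.array(X)))
E
```

```text
time: 1.98
position: [0.4646, -0.0141, 0.2225]
tool_rot: [2.594, 1.772, -0.0]
ft_force: [0.1, 1.0, 0.7]
grip_width: 1.003
grip_force: 0.0
time: 2.6
position: [0.4958, -0.1087, 0.1735]
tool_rot: [2.593, 1.773, 0.001]
ft_force: [0.0, -0.3, 0.3]
grip_width: 1.003
grip_force: 0.0
[ 0.49576079 -0.10870575  0.17353021]
d1 [249.97594858 189.42428886]
blue [222.31649939 263.98795668]
d2 [268.42884769 317.30591558]
```

View pics/w1.png

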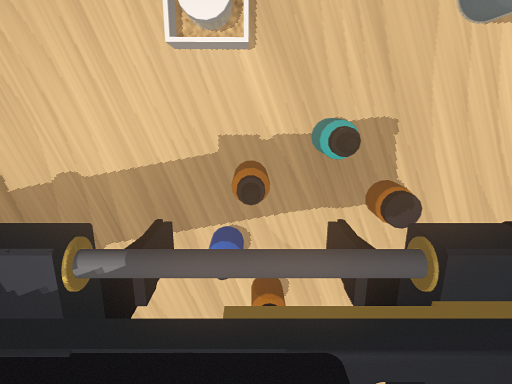

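The wrist view shows the d1 cap at (251,189), matching the predicted (250,189), so the position estimate is good.

```bash
python3 -m crank '[[1,-0.005,-0.012,-0.3,0],[1,-0.005,-0.012,-0.5,0],[1,-0.005,-0.012,-0.605,0],[1,-0.005,-0.012,-0.605,0],[1,-0.005,-0.012,-0.605,0]]' 25
python3 -m crank '[[0,0,0,0,0],[0,0,0,0,0],[0,0,0,0,0],[0,0,0,0,0],[0,0,0,0,0]]' 25
```

```text
time: 3.28
position: [0.4956, -0.1132, 0.0535]
tool_rot: [2.595, 1.767, 0.004]
ft_force: [-0.4, -0.6, 0.8]
grip_width: 1.002
grip_force: 0.0
time: 3.9
position: [0.4938, -0.1136, 0.0516]
tool_rot: [2.598, 1.767, -0.0]
ft_force: [0.7, -0.8, 0.9]
grip_width: 0.513
grip_force: 0.0
```

```bash
python3 -m crank '[[0,0,0,0,0],[0,0,0,0,0],[0,0,0,0,0],[0,0,0,0,0],[0,0,0,0,0]]' 25
python3 -m crank '[[0,0,0,0,0],[0,0,0,0,0]]'
```

```text
time: 4.53
position: [0.4938, -0.1136, 0.0516]
tool_rot: [2.598, 1.767, -0.0]
ft_force: [0.8, -0.2, -0.5]
grip_width: 0.297
grip_force: 25.0
time: 4.78
position: [0.4938, -0.1136, 0.0516]
tool_rot: [2.598, 1.767, 0.0]
ft_force: [0.3, 0.3, -0.5]
grip_width: 0.298
grip_force: 25.0
```

```bash
python3 -m crank '[[0,0,0,0.1,0],[0,0,0,0.25,0],[0,0,0,0.5,0],[0,0,0,0.5,0],[0,0,0,0.5,0]]'
python3 - <<'E'
from h import *
I=get_image("scene");W=get_image("wrist")
a=cv2.resize(I[120:280,90:250],(480,480));cv2.imwrite("pics/s2.png",a[:,:,::-1])
E
```

```text
time: 5.4
position: [0.4933, -0.1134, 0.151]
tool_rot: [-2.597, -1.766, 0.0]
ft_force: [-0.6, 0.1, -1.9]
grip_width: 0.299
grip_force: 25.0
```

View pics/s2.png

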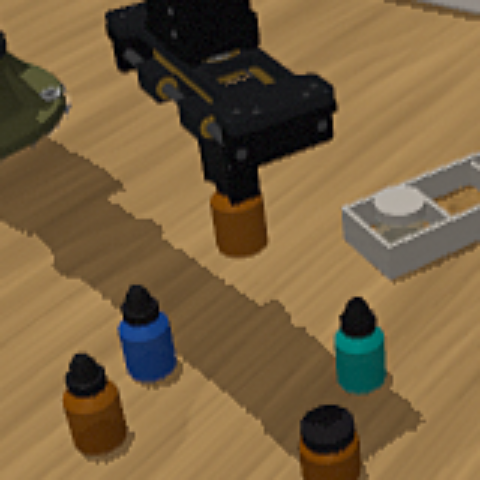

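The bottle hangs upright in the grip at about (240,225) in the crop. I'll carry it to the far cell.

```bash
python3 -m crank '[[0,0.05,0.2,0,0],[0,0.13,0.5,0,0],[0,0.2,0.75,0,0],[0,0.2,0.75,0,0],[0,0.2,0.75,0,0]]'
python3 -m crank '[[0,0.05,0.2,0,0],[0,0.13,0.5,0,0],[0,0.195,0.755,0,0],[0,0.195,0.755,0,0],[0,0.195,0.755,0,0]]'
python3 - <<'E'
from h import *
print(get_state()["position"]);c=get_calibration("top");s=get_calibration("scene")
cv2.imwrite("pics/s3.png",cv2.resize(get_image("scene")[80:230,180:340],(640,600))[:,:,::-1])
W=get_calibration("wrist");cv2.imwrite("pics/w3.png",get_image("wrist")[:,:,::-1]);print(proj(W,np.array([.5726,.1877,.035])))
E
```

```text
time: 6.12
position: [0.533, 0.0356, 0.1503]
tool_rot: [2.598, 1.766, -0.005]
ft_force: [-0.1, -0.8, 0.0]
grip_width: 0.298
grip_force: 25.0
time: 6.75
position: [0.5728, 0.1847, 0.151]
tool_rot: [2.599, 1.763, -0.003]
ft_force: [1.3, -0.4, -1.0]
grip_width: 0.301
grip_force: 25.0
[0.57279222 0.18473722 0.15098025]
[248.15361173 182.64272517]
```

View pics/s3.png

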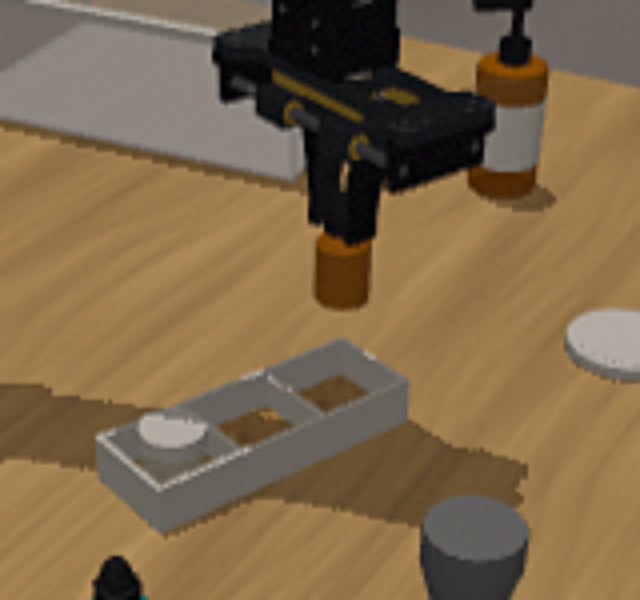

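The bottle is above the end cell, with the foot at crop (342,305) over the cell at (335,385). Lowering it now.

```bash
python3 -m crank '[[0,0,0.01,-0.15,0],[0,0,0.01,-0.3,0],[0,0,0.01,-0.4,0],[0,0,0.01,-0.4,0],[0,0,0.01,-0.4,0]]'
python3 -m crank '[[0,0,0,-0.025,0],[0,0,0,-0.05,0],[0,0,0,-0.062,0],[0,0,0,-0.062,0],[0,0,0,-0.062,0]]'
```

```text
time: 7.48
position: [0.5737, 0.1891, 0.0727]
tool_rot: [2.598, 1.765, 0.003]
ft_force: [0.7, 0.1, -0.7]
grip_width: 0.298
grip_force: 25.0
time: 8.1
position: [0.5729, 0.1894, 0.0593]
tool_rot: [2.598, 1.767, 0.0]
ft_force: [-0.0, -0.6, -0.5]
grip_width: 0.299
grip_force: 25.0
```

```bash
python3 -m crank '[[0,0,0,-0.007,0],[0,0,0,-0.007,0],[0.7,0,0,-0.007,0],[0.7,0,0,-0.007,0],[0.7,0,0,-0.007,0]]'
python3 -m crank '[[0.8,0,0,0,0],[0.8,0,0,0,0],[0.8,0,0,0,0],[0.8,0,0,0,0],[0.8,0,0,0,0]]'
```

```text
time: 8.72
position: [0.5729, 0.1895, 0.0579]
tool_rot: [2.598, 1.767, 0.0]
ft_force: [-0.2, 0.2, -0.0]
grip_width: 0.551
grip_force: 0.0
time: 9.35
position: [0.5728, 0.1894, 0.0578]
tool_rot: [2.598, 1.767, -0.0]
ft_force: [-1.8, -1.0, -0.4]
grip_width: 0.795
grip_force: 0.0
```

```bash
python3 -m crank '[[0.8,0,0,0.2,0],[0.8,0,0,0.4,0],[1,0,0,0.6,0],[1,0,0,0.6,0],[1,0,0,0.6,0]]'
python3 -m crank '[[1,-0.25,-1,0,0],[1,-0.25,-1,0,0],[1,-0.25,-1,0,0],[1,-0.25,-1,0,0],[1,-0.25,-1,0,0]]'
python3 -m crank '[[1,-0.25,-1,0,0],[1,-0.25,-1,0,0],[1,-0.25,-1,0,0],[1,-0.25,-1,0,0],[1,-0.25,-1,0,0]]'
python3 -m crank '[[1,-0.05,-0.175,0,0],[1,-0.05,-0.175,0,0],[1,-0.05,-0.175,0,0]]'
python3 - <<'E'
from h import *
print(get_state()["position"]);c=get_calibration("wrist");I=get_image("wrist");t=get_image("top")
a=np.hstack([I[150:350,150:450],cv2.resize(t[190:260,180:285],(300,200))]);cv2.imwrite("pics/w4.png",a[:,:,::-1])
print(proj(c,np.array([.463,-.246,.062]))-[150,150])
E
```

```text
time: 9.98
position: [0.5724, 0.1893, 0.1772]
tool_rot: [-2.598, -1.767, 0.001]
ft_force: [-0.5, 1.2, -0.8]
grip_width: 0.983
grip_force: 0.0
time: 10.6
position: [0.5221, -0.0115, 0.1769]
tool_rot: [-2.599, -1.763, 0.002]
ft_force: [0.1, 0.3, -0.1]
grip_width: 1.0
grip_force: 0.0
time: 11.22
position: [0.4733, -0.21, 0.1774]
tool_rot: [-2.598, -1.766, 0.001]
ft_force: [-0.3, -0.3, -0.6]
grip_width: 0.997
grip_force: 0.0
time: 11.6
position: [0.4641, -0.2429, 0.1774]
tool_rot: [-2.594, -1.771, -0.0]
ft_force: [1.3, -0.5, 0.4]
grip_width: 0.998
grip_force: 0.0
[ 0.46410794 -0.24285981  0.17735889]
[100.11050573  39.96315208]
```

View pics/w4.png

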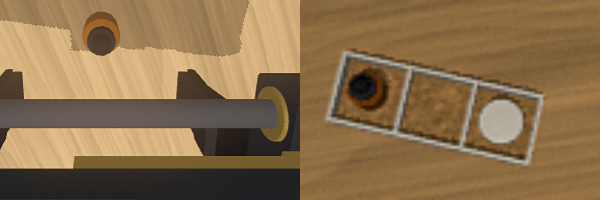

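Bottle 1 stands upright in the end cell, and the d2 cap at (101,40) matches its prediction of (100,40). Descending for the second grasp.

```bash
python3 -m crank '[[1,0,0,-0.3,0],[1,0,0,-0.5,0],[1,0,0,-0.627,0],[1,0,0,-0.627,0],[1,0,0,-0.627,0]]' 25
for i in 1 2; do python3 -m crank '[[0,0,0,0,0],[0,0,0,0,0],[0,0,0,0,0],[0,0,0,0,0],[0,0,0,0,0]]' 25; done
python3 -m crank '[[0,0,0,0,0],[0,0,0,0,0]]'
```

```text
time: 12.32
position: [0.4639, -0.2453, 0.0534]
tool_rot: [2.596, 1.767, 0.002]
ft_force: [-0.1, -0.8, 0.2]
grip_width: 1.0
grip_force: 0.0
time: 12.95
position: [0.4628, -0.2456, 0.0524]
tool_rot: [2.598, 1.767, 0.0]
ft_force: [0.3, 0.2, -0.4]
grip_width: 0.513
grip_force: 0.0
time: 13.58
position: [0.4628, -0.2456, 0.0524]
tool_rot: [2.598, 1.767, -0.0]
ft_force: [0.3, -0.5, -1.1]
grip_width: 0.301
grip_force: 25.0
time: 13.82
position: [0.4628, -0.2456, 0.0524]
tool_rot: [2.598, 1.767, 0.0]
ft_force: [0.7, -0.1, 0.1]
grip_width: 0.296
grip_force: 25.0
```

```bash
python3 -m crank '[[0,0,0,0.1,0],[0,0,0,0.3,0],[0,0,0,0.6,0],[0,0,0,0.6,0],[0,0,0,0.6,0]]'
python3 -m crank '[[0,0.05,0.2,0,0],[0,0.1,0.45,0,0],[0,0.16,0.7,0,0],[0,0.21,0.92,0,0],[0,0.21,0.92,0,0]]'
python3 -m crank '[[0,0.05,0.2,0,0],[0,0.1,0.45,0,0],[0,0.16,0.7,0,0],[0,0.211,0.92,0,0],[0,0.211,0.92,0,0]]'
python3 -m crank '[[0,0,0,0,0],[0,0,0,0,0]]'
python3 - <<'E'
from h import *
cv2.imwrite("pics/s5.png",cv2.resize(get_image("scene")[80:230,180:340],(640,600))[:,:,::-1])
E
```

```text
time: 14.45
position: [0.4625, -0.2452, 0.1719]
tool_rot: [-2.597, -1.766, -0.0]
ft_force: [0.3, 1.1, -1.0]
grip_width: 0.305
grip_force: 25.0
time: 15.08
position: [0.5041, -0.0569, 0.1701]
tool_rot: [-2.589, -1.775, 0.005]
ft_force: [-0.0, -0.9, -1.0]
grip_width: 0.299
grip_force: 25.0
time: 15.7
position: [0.546, 0.1258, 0.1701]
tool_rot: [-2.592, -1.774, 0.005]
ft_force: [0.4, -0.7, -1.5]
grip_width: 0.294
grip_force: 25.0
time: 15.95
position: [0.5468, 0.12, 0.1718]
tool_rot: [2.6, 1.762, -0.002]
ft_force: [0.3, -0.5, -0.6]
grip_width: 0.299
grip_force: 25.0
```

View pics/s5.png

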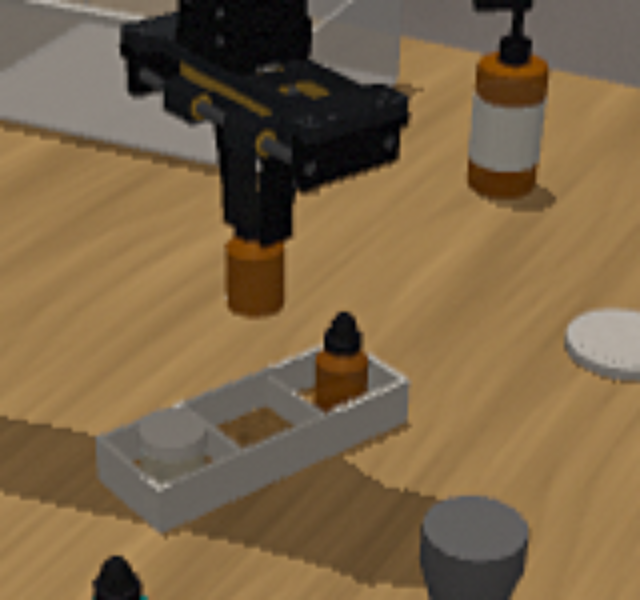

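Bottle 1 stands upright in its cell, and bottle 2 hangs upright over the middle cell, foot at crop (255,310) above the cell at (255,425). Lowering.

```bash
python3 -m crank '[[0,0,0,-0.2,0],[0,0,0,-0.35,0],[0,0,0,-0.47,0],[0,0,0,-0.47,0],[0,0,0,-0.47,0]]'
python3 -m crank '[[0,0,0,-0.04,0],[0,0,0,-0.07,0],[0,0,0,-0.09,0],[0,0,0,-0.09,0],[0,0,0,-0.09,0]]'
python3 -m crank '[[0,0,0,-0.008,0],[0,0,0,-0.008,0],[0.7,0,0,-0.008,0],[0.7,0,0,-0.008,0],[0.7,0,0,-0.008,0]]'
python3 -m crank '[[0.8,0,0,0,0],[0.8,0,0,0,0],[0.8,0,0,0,0],[0.8,0,0,0,0],[0.8,0,0,0,0]]'
```

```text
time: 16.62
position: [0.5478, 0.122, 0.0795]
tool_rot: [2.598, 1.765, 0.002]
ft_force: [0.8, -0.3, -0.8]
grip_width: 0.297
grip_force: 25.0
time: 17.25
position: [0.5471, 0.1224, 0.0605]
tool_rot: [2.598, 1.766, 0.0]
ft_force: [-0.7, 0.5, -0.6]
grip_width: 0.294
grip_force: 25.0
time: 17.88
position: [0.5471, 0.1224, 0.0589]
tool_rot: [2.598, 1.767, 0.0]
ft_force: [0.3, -0.1, 0.6]
grip_width: 0.554
grip_force: 0.0
time: 18.5
position: [0.547, 0.1224, 0.0588]
tool_rot: [2.598, 1.767, 0.0]
ft_force: [0.1, 0.4, 0.6]
grip_width: 0.797
grip_force: 0.0
```

```bash
python3 -m crank '[[0.8,0,0,0.2,0],[0.8,0,0,0.4,0],[0.8,0,0,0.7,0],[0.8,0,0,0.9,0],[0.8,0,0,0.9,0]]'
python3 -m crank '[[0.8,0,0,0,0],[0.8,0,0,0,0],[0.8,0,0,0,0],[0.8,0,0,0,0]]'
python3 - <<'E'
from h import *
cv2.imwrite("pics/s6.png",cv2.resize(get_image("scene")[80:300,90:350],(709,600))[:,:,::-1])
E
```

```text
time: 19.12
position: [0.5492, 0.1227, 0.2427]
tool_rot: [2.597, 1.766, 0.011]
ft_force: [0.9, 0.4, -0.3]
grip_width: 0.8
grip_force: 0.0
time: 19.62
position: [0.5467, 0.1223, 0.2381]
tool_rot: [-2.598, -1.767, 0.002]
ft_force: [0.1, -0.5, -0.6]
grip_width: 0.802
grip_force: 0.0
```

View pics/s6.png

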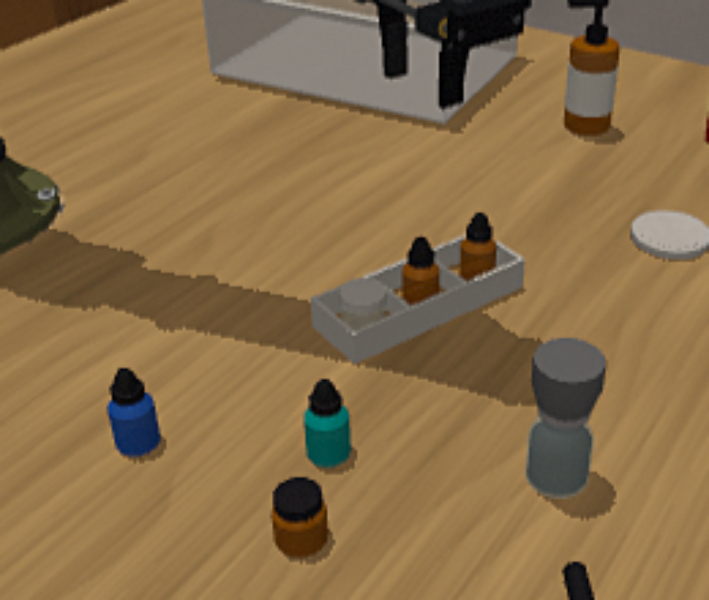

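Both dropper bottles stand upright in their cells, at (421,270) and (479,245). The other objects look unmoved, and the gripper is clear.

```bash
python3 -c "from bench import *;print(close_job())"
```

```text
the job is handed in; nothing more can be done
None
```

Both amber dropper bottles stand upright, one in each free cell of the box, each lowered to the floor before release; nothing else appears to have moved, and I handed the job in at about 20 s.

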